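Snap the dial window back into the radio

ROBOT

A 6-joint arm with a two-finger parallel gripper is mounted at the origin on the work surface. World frame = base frame: x ahead of the robot, y to its left, z up, the work surface at z = 0. Lengths are in mm, angles in rad, forces in N, time in s.
With the tool pointing down it reaches from about 350 to 775 mm from the base axis. Payload 7.3 kg.
Tool frame: the origin (TCP) lies at the very end of the fingers, on their centre line; the grasp point (between the pads) lies bot.grip_point_offset behind it (bot.grip_point_offset is the distance from the TCP to the grasp point, in mm); z points along the fingers, y is the line along which they close (so a half turn about z gives the same grasp; the last joint's range is limited). The gripper opens to 92 mm and grips with 3 to 60 N. Pads are 19 mm wide; open, the fingers measure 130 mm over their backs; the gripper's body (75 mm by 190 mm) begins 47 mm behind the grasp point.
Start: joints at [-1.298, 0.342, 1.524, -0, 1.275, -0.146], TCP at [213.523, -479.638, 226.741] pointing down, gripper open.
Joint ranges: [-2.53, 2.53], [-0.77, 2.02], [0.04, 2.7], [-1, 4.14], [0.28, 2.66], [-3.11, 3.11]. Speed limits (rad/s): [2.57, 2.57, 3.14, 3.14, 3.14, 3.14].

INTERFACE

Orientations are given as [roll, pitch, yaw] about the fixed x, y, z axes, in that order (R = Rz(yaw) Ry(pitch) Rx(roll)).
In Python, from plant import bot gives the robot as it stands. The module is installed in compiled form; this text tells all that it offers.
- The arm moves only by the tool carry_out, never from a script. Its argument "plan" is a list of rows, each an object of numbers: "tx", "ty", "tz": the shift along the world's x, y, z in mm; "rx", "ry", "rz": the turn, a rotation vector about the world's x, y, z in rad. A call has 1 to 12 rows; each row shifts and turns the commanded pose from where the row before left it; what a row does not reach is not made up. A row lasts 1/10 s, in which the tool goes at most 50 mm and 8.59 degrees, less where a joint would pass 70% of its speed; a pose out of reach is approached as far as the arm can. A call with a gripper value outside its range is refused whole. "gripper" is the closure, from 0 (fully open) to 1 (shut), set as the call begins (left out, the last holds). The fingers move at their own pace and stop on an object; the grip force is fixed at half the most. Time passes only in rows, so rows that do not move let the fingers close. It gives the time, the measured TCP pose, the force, the opening and the grip force at its end, in the units of the state.
- bot.get_obs(): the state, without advancing time (a new reading comes with each control period).
- bot.capture(name): name is "side" or "top" or "wrist"; returns the picture (384x512x3 uint8, red, green, blue); there is no depth.
- bot.camera_model(name): a dict with "camera_matrix" (3x3 intrinsics, pixels), "R" (3x3) and "t" (3): a world point X has camera coordinates R X + t. Camera axes: x right, y down, z forward; pixel columns grow to the right and rows downward; lengths in mm; the calibration is good to about 2 mm. A picture is of the moment at which its call begins: read the wrist's pose just before it. camera_model takes no time and is no camera call; for the wrist camera it gives the pose at the moment of the call.
- bot.close_job(): hands the job in; it is judged then, once.
The state is a dict: "time": time; "joint_positions": joint angles; "dq": joint speeds; "tau": joint torques, N m; "tool_pos": TCP position; "tcp_rot": TCP orientation; "contact_force": force on the tool from outside, world axes, zero at the start; "moment": the same for the moment, N m; "grip_width": finger opening in mm; "finger_force": force on a finger pad.
Only numpy, scipy, OpenCV 4.12 (cv2) and the standard library are available. Lean on these libraries where they do the work, as an engineer would, in place of code of your own. Each camera call takes 0.05 s, during which the arm holds its last target. There are 200 camera calls.

TASK

The portable radio lying face up on the table has lost its dial window. Pick the loose window up lightly by its long sides (it is brittle plastic), set it in the empty opening beside the speaker and press it down until it snaps in at both ends and its frame lies flush on the face all round. Keep pressing so that the tape under the frame takes: finish while still holding a steady, moderate push of about 10 N on the window, and leave the other things on the table where they are.

Things in the scene. Friction and masses are not known exactly. Their poses are not given: they have to be found in the camera images.
- window: Loose dial window, right way up: dark frame 50 (x) x 118 (y) x 10 mm high with a clear pane; under it a skirt 38 x 100 x 16 mm deep, its lowest 3 mm only 34 x 97, with a ramped snap ridge on each short end (106 mm over both crests). Origin: centre of the skirt's underside, on the table; frame from z = 16 to 26 mm. Fits either way round (half turn). 40 to 85 g.
- window_grip (a point): Middle of the window's frame, 21 mm above the window's origin. Pinch the frame's sides here, across x (50 mm). Squeeze lightly, 20 to 25 N is ample: the window cracks if the forces of both fingers on it (squeeze and push together) add up to over 100 N.
- radio_face: Face of the radio (270 x 150 x 65 mm, lying on its back, fixed). Origin: centre of the empty dial opening, level with the face, 65 mm above the table; z up, y along the opening: 42 (x) x 110 (y) mm, 25 mm deep, edged with 3 mm of black tape. Seated, the window's y lies along this y, its origin is at x = y = 0, z = -16 mm, the frame's underside on the face.
- speaker (a point): Centre of the radio's round speaker, 110 mm across, 6 mm proud of the face, 132 mm to the +y side of the opening. On the -x side of the opening, keys 4 mm and a tuning knob 10 mm high stand 60 to 95 mm from its centre line; the face ends 50 mm from it at +x and 100 mm at -x.
- catch_left (a joint): How far (m) the sprung catch in the opening's +y end is pushed back; 0 at rest. A white bar 4 mm below the face. The ridges meet the catches with the frame 9 mm off the face; the push needed rises to some 8 to 20 N at 6 mm off, then suddenly drops to nothing or less as the catches slip over the crests (4 mm off) and draw it in. The ends may snap one after the other.
- catch_right (a joint): The same for the catch in the opening's -y end; both must snap over.
- spool: Bystander: wooden spool of white thread standing on end, 30 mm across, 46 mm high, near the window. Origin: centre of its underside.
- pill_bottle: Bystander: small amber bottle with a white cap, standing, 32 mm across, 60 mm high, near the window. Origin: centre of its underside.
- screwdriver: Bystander: black-handled screwdriver lying beside the radio's lower edge, 150 mm long, 26 mm thick, along its x. Origin: middle of its length, on the table.
- tape_case: Bystander: cassette in its clear case, lying flat, 109 (x) x 69 (y) x 16 mm, at the left. Origin: centre of its underside.
- tumbler: Bystander: empty glass tumbler, upright, 72 mm across the rim, 95 mm high, beyond the middle of the work area. Origin: centre of its underside.
- tape_roll: Bystander: cardboard-coloured roll of adhesive tape lying flat, 60 mm across, 18 mm high, between the radio and the window, nearest the robot. Origin: centre of its underside.
- pencil: Bystander: yellow pencil lying along its x, 165 mm long, 7 mm thick, at the right. Origin: about the middle of its length, on the table.
Things that resemble listed ones, but are neither listed nor needed, are in the scene too. What is shaped like the window but brown or red is not meant.

How it is judged:
By the outcome, as a careful person would: the job done as asked, in the order asked, and still so for the second after the job is handed in, while the arm keeps its last pose, push and grip.
It also fails if it takes over 51 s, if anything falls off the work surface, if the arm or the gripper's body presses on something with over 40 N, if the wrist force passes 120 N, or if a joint passes its speed limit or range.

## Working session

There is one attempt and no reset: what is moved stays moved. The work goes in short steps, Python scripts to look and compute and a tool call to move; the robot and the scene stay as the last step left them, time stands still between calls to the robot, and variables do not carry over. Pictures are saved under pics/ and viewed, at most 10 in all, crops included, and the job is handed in when it is done.

Besides the shell and the picture viewer there is one more tool, called after "Request:" as name([rows], argument=value, ...), one row to a line, values as JSON. carry_out: Moves the arm, as the interface text tells. Its arguments: {"type":"object","properties":{"plan":{"type":"array"},"gripper":{"type":"number"}},"required":["plan"]}

```bash
mkdir -p pics
python3 - <<'E'
from plant import bot
import cv2
for n in("top","side"):
    cv2.imwrite(f"pics/{n}0.png",bot.capture(n)[:,:,::-1])
    m=bot.camera_model(n);print(n,m["camera_matrix"].round(1).tolist(),m["R"].round(3).tolist(),m["t"].round(1).tolist())
print(bot.grip_point_offset,bot.get_obs())
E
```

```text
top [[351.6, 0.0, 258.2], [0.0, 351.6, 186.4], [0.0, 0.0, 1.0]] [[-0.013, -1.0, 0.012], [-0.991, 0.012, -0.131], [0.131, -0.013, -0.991]] [3.4, 529.9, 1081.7]
side [[368.9, 0.0, 254.0], [0.0, 368.9, 189.9], [0.0, 0.0, 1.0]] [[0.994, -0.104, 0.017], [-0.044, -0.557, -0.829], [0.095, 0.824, -0.559]] [-503.3, 73.9, 1128.4]
18.8 {'time': 0.1, 'joint_positions': array([-1.29801549e+00,  3.42650204e-01,  1.52486877e+00, -1.36858973e-05,
        1.27540895e+00, -1.46000465e-01]), 'dq': array([-0.00248275, -0.00230679, -0.00242886,  0.0004232 ,  0.00088314,
       -0.00099886]), 'tau': array([ 2.10190083e-03, -4.32003665e+01, -2.44694388e+01,  7.19562708e-02,
        5.26588317e-02, -5.67088205e-05]), 'tool_pos': array([ 213.41295567, -479.29191513,  226.13433969]), 'tcp_rot': array([-3.14026969e+00, -1.81309486e-04,  4.18785172e-01]), 'contact_force': array([ 0.05428319, -0.41852096,  0.41389809]), 'moment': array([ 0.00280804,  0.00323256, -0.01018495]), 'finger_force': 0.0, 'grip_width': 91.82756032586002}
```

View pics/top0.png

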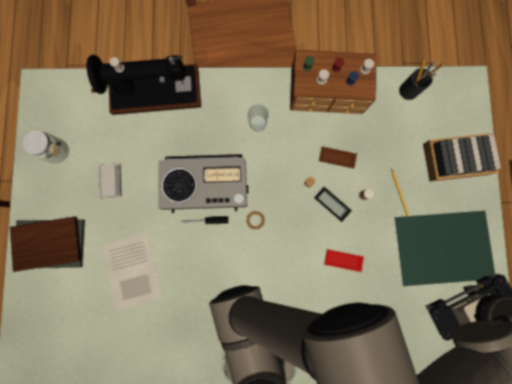

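View pics/side0.png

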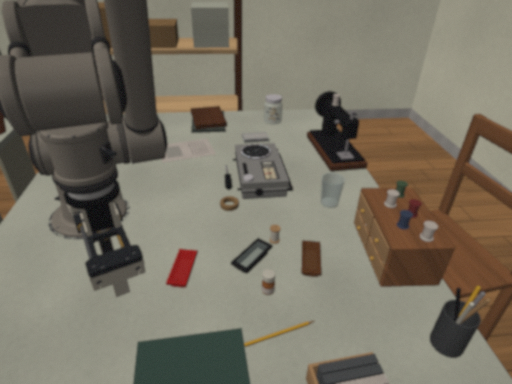

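The top view shows three window-shaped things: a dark frame with a clear pane at (333,204), a brown one at (338,157) and a red one at (344,260). I choose (333,204) by the description. The radio's opening is at about (222,174) and the speaker at (179,184). The spool is at (310,182), the bottle at (367,194) and the tape roll at (256,219).

```bash
cat > h.py <<'E'
from plant import bot
import cv2, numpy as np
def ray(m,px,z):
    K,R,t=[np.array(m[k],float) for k in("camera_matrix","R","t")]
    d=R.T@np.linalg.solve(K,[px[0],px[1],1]); c=-R.T@t
    return c+d*(z-c[2])/d[2]
def proj(m,X):
    p=np.array(m["camera_matrix"])@(np.array(m["R"])@np.array(X,float)+m["t"]); return p[:2]/p[2]
def snap(n):
    m=bot.camera_model(n); im=bot.capture(n); return m,im[:,:,::-1].copy()
E
python3 - <<'E'
from h import *
m=bot.camera_model("top"); im=cv2.imread("pics/top0.png")
for n,p,z in(("win",(333,204),26),("open",(222,174),65),("spk",(179,184),71),("spool",(310,182),46),("bot",(367,194),60),("roll",(256,219),18),("tumb",(258,112),95)):print(n,ray(m,p,z).round())
g=cv2.cvtColor(im,cv2.COLOR_BGR2GRAY)[170:240,300:385]
c=max(cv2.findContours((g<95).astype(np.uint8),0,2)[0],key=cv2.contourArea)
b=cv2.boxPoints(cv2.minAreaRect(c))+[300,170]
print([ray(m,p,21).round().tolist() for p in b])
w=bot.camera_model("wrist");o=bot.get_obs();print(w["camera_matrix"].tolist(),w["R"].round(3).tolist(),(-w["R"].T@w["t"]).round(1))
cv2.imwrite("pics/crop.png",np.hstack([cv2.resize(im[140:240,150:270],None,fx=3.3,fy=3.3),cv2.resize(im[140:240,290:410],None,fx=3.3,fy=3.3)]))
E
```

```text
win [ 472. -241.   26.]
open [566. 109.  65.]
spk [535. 240.  71.]
spool [ 540. -167.   46.]
bot [ 499. -341.   60.]
roll [427.   5.  18.]
tumb [754.  -5.  95.]
[[494.0, -181.0, 21.0], [531.0, -214.0, 21.0], [452.0, -300.0, 21.0], [416.0, -267.0, 21.0]]
[[296.491775830477, 0.0, 257.8385156543455], [0.0, 296.491775830477, 191.23519670150688], [0.0, 0.0, 1.0]] [[0.407, -0.914, -0.002], [-0.88, -0.392, 0.267], [-0.245, -0.107, -0.964]] [ 280.6 -450.2  382.4]
```

View pics/crop.png

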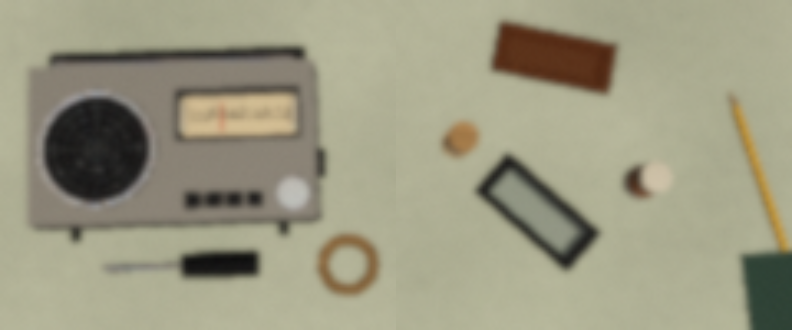

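The crop shows that the dark frame with a clear grey pane is the window; the brown and red blocks are decoys. In the radio, the empty opening shows a cream scale with a dark border. Next I move above the window.

Request:
carry_out([
  {"tx": 26,"ty": 24,"tz": -5,"rz": 0.042},
  {"tx": 26,"ty": 24,"tz": -5,"rz": 0.042},
  {"tx": 26,"ty": 24,"tz": -5,"rz": 0.042},
  {"tx": 26,"ty": 24,"tz": -5,"rz": 0.042},
  {"tx": 26,"ty": 24,"tz": -5,"rz": 0.042},
  {"tx": 26,"ty": 24,"tz": -5,"rz": 0.042},
  {"tx": 26,"ty": 24,"tz": -5,"rz": 0.042},
  {"tx": 26,"ty": 24,"tz": -5,"rz": 0.042},
  {"tx": 26,"ty": 24,"tz": -5,"rz": 0.042},
  {"tx": 26,"ty": 24,"tz": -5,"rz": 0.042},
  {},
  {},
])

```text
invalid input at $.plan[0]: expected keys tx, ty, tz, rx, ry, rz
```

Run:
```python
from h import *
m,im=snap("wrist");cv2.imwrite("pics/w1.png",im);np.save("w1.npy",m,allow_pickle=True);o=bot.get_obs();print(o["tool_pos"],o["tcp_rot"])
g=cv2.cvtColor(im,cv2.COLOR_BGR2GRAY)
for c in cv2.findContours((g<90).astype(np.uint8),0,2)[0]:
    if cv2.contourArea(c)>1500: 
        b=cv2.boxPoints(cv2.minAreaRect(c)); print(b.round().tolist(),[ray(m,p,26).round(1).tolist() for p in b])
```

```text
[ 213.43621005 -479.33651332  226.20305645] [-3.14044878e+00 -1.63630750e-04  4.18826671e-01]
[[-0.0, 187.0], [511.0, 187.0], [511.0, 383.0], [0.0, 383.0]] [[64.3, -194.5, 26.0], [322.9, -774.4, 26.0], [70.6, -963.4, 26.0], [-247.0, -254.4, 26.0]]
```

View pics/w1.png

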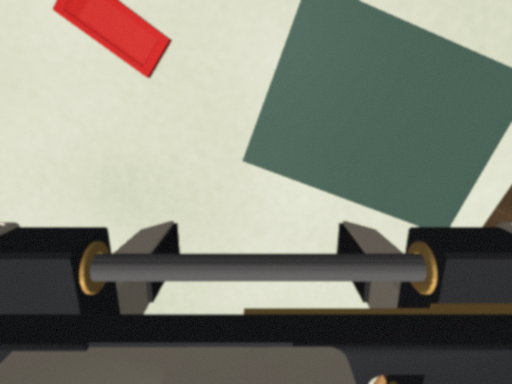

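The move was refused because every row needs all six keys. The wrist view shows the fingers filling the rows below 220, so I will stand back along tool x to look.

Request:
carry_out([
  {"tx": 21,"ty": 18,"tz": -7,"rx": 0,"ry": 0,"rz": 0.042},
  {"tx": 21,"ty": 18,"tz": -7,"rx": 0,"ry": 0,"rz": 0.042},
  {"tx": 21,"ty": 18,"tz": -7,"rx": 0,"ry": 0,"rz": 0.042},
  {"tx": 21,"ty": 18,"tz": -7,"rx": 0,"ry": 0,"rz": 0.042},
  {"tx": 21,"ty": 18,"tz": -7,"rx": 0,"ry": 0,"rz": 0.042},
  {"tx": 21,"ty": 18,"tz": -7,"rx": 0,"ry": 0,"rz": 0.042},
  {"tx": 21,"ty": 18,"tz": -7,"rx": 0,"ry": 0,"rz": 0.042},
  {"tx": 21,"ty": 18,"tz": -7,"rx": 0,"ry": 0,"rz": 0.042},
  {"tx": 21,"ty": 18,"tz": -7,"rx": 0,"ry": 0,"rz": 0.042},
  {"tx": 21,"ty": 18,"tz": -7,"rx": 0,"ry": 0,"rz": 0.042},
  {"tx": 0,"ty": 0,"tz": 0,"rx": 0,"ry": 0,"rz": 0},
  {"tx": 0,"ty": 0,"tz": 0,"rx": 0,"ry": 0,"rz": 0},
])

```text
time: 1.35
tool_pos: [423.5, -299.3, 156.4]
tcp_rot: [-3.141, 0.0, 0.84]
contact_force: [-0.3, -0.0, 1.2]
grip_width: 91.7
finger_force: 0.0
```

Run:
```python
from h import *
m,im=snap("wrist");cv2.imwrite("pics/w2.png",im);np.save("w2.npy",m,allow_pickle=True);o=bot.get_obs();print(o["tool_pos"],o["tcp_rot"])
g=cv2.cvtColor(im,cv2.COLOR_BGR2GRAY)[:215]
for c in cv2.findContours((g<90).astype(np.uint8),0,2)[0]:
    if cv2.contourArea(c)>800: 
        b=cv2.boxPoints(cv2.minAreaRect(c)); print(b.round().tolist(),[ray(m,p,26).round(1).tolist() for p in b])
```

```text
[ 423.24379355 -299.84725266  156.68172153] [-3.14137781e+00  3.74404960e-04  8.38704762e-01]
[[229.0, 34.0], [283.0, 34.0], [283.0, 164.0], [229.0, 164.0]] [[496.1, -181.6, 26.0], [531.3, -213.2, 26.0], [456.4, -300.6, 26.0], [417.1, -265.3, 26.0]]
[[367.0, 0.0], [427.0, -24.0], [459.0, 54.0], [398.0, 78.0]] [[601.2, -240.9, 26.0], [649.5, -260.0, 26.0], [637.2, -329.7, 26.0], [585.4, -310.8, 26.0]]
```

View pics/w2.png

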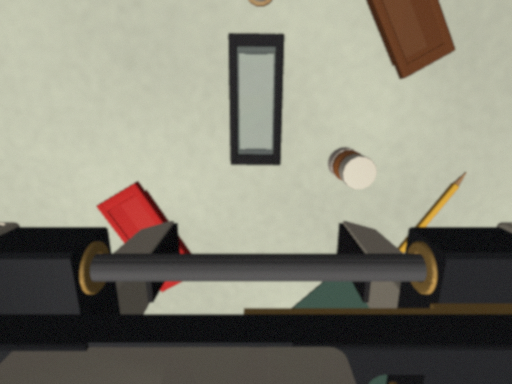

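The picture shows the window at (229–283, 34–164), nearly square to the tool. The bottle is at (352,168) and the spool at (260,0), both clear of the fingers.

```bash
cat >> h.py <<'E'
def quad(c):
    "4 corners of the smallest quadrilateral about the contour"
    return cv2.approxPolyN(c,4,ensure_convex=True).reshape(4,2).astype(float)
def pose(m,q,z):
    P=np.array([ray(m,p,z)[:2] for p in q]); e=[P[(i+1)%4]-P[i] for i in range(4)]
    L=[np.linalg.norm(v) for v in e]; i=int(np.argmax(L)); v=e[i]-e[(i+2)%4]
    return P.mean(0).round(1), round(np.degrees(np.arctan2(v[1],v[0]))%180,2), np.round(L,1)
E
python3 - <<'E'
from h import *
m=np.load("w2.npy",allow_pickle=True).item();g=cv2.cvtColor(cv2.imread("pics/w2.png"),cv2.COLOR_BGR2GRAY)[:215]
for th in(90,110):
  for c in cv2.findContours((g<th).astype(np.uint8),0,2)[0]:
    if cv2.contourArea(c)>5000 and c[:,0,0].max()<300: q=quad(c);print(q.tolist(),pose(m,q,26))
im=cv2.imread("pics/top0.png");mt=bot.camera_model("top")
E
```

```text
[[283.0, 34.0], [279.0, 164.0], [231.0, 163.0], [228.0, 34.0]] (array([ 474.9, -239.5]), np.float64(47.77), array([115.1,  47. , 114.1,  48.1]))
[[284.0, 34.0], [280.0, 164.0], [230.0, 164.0], [228.0, 33.0]] (array([ 475. , -239.7]), np.float64(47.54), array([115.1,  48.9, 115.9,  49. ]))
```

Request:
carry_out([
  {"tx": 13,"ty": 15,"tz": -10,"rx": 0,"ry": 0,"rz": -0.006},
  {"tx": 13,"ty": 15,"tz": -10,"rx": 0,"ry": 0,"rz": 0},
  {"tx": 13,"ty": 15,"tz": -10,"rx": 0,"ry": 0,"rz": 0},
  {"tx": 12.7,"ty": 15.3,"tz": -10,"rx": 0,"ry": 0,"rz": 0},
  {"tx": 0,"ty": 0,"tz": -15,"rx": 0,"ry": 0,"rz": 0},
  {"tx": 0,"ty": 0,"tz": -15,"rx": 0,"ry": 0,"rz": 0},
  {"tx": 0,"ty": 0,"tz": -15,"rx": 0,"ry": 0,"rz": 0},
  {"tx": 0,"ty": 0,"tz": -15,"rx": 0,"ry": 0,"rz": 0},
  {"tx": 0,"ty": 0,"tz": -10,"rx": 0,"ry": 0,"rz": 0},
  {"tx": 0,"ty": 0,"tz": 0,"rx": 0,"ry": 0,"rz": 0},
  {"tx": 0,"ty": 0,"tz": 0,"rx": 0,"ry": 0,"rz": 0},
])

```text
time: 2.5
tool_pos: [475.2, -240.0, 47.1]
tcp_rot: [3.141, 0.0, 0.832]
contact_force: [-0.2, -1.0, 0.8]
grip_width: 91.8
finger_force: 0.0
```

Run:
```python
from h import *
o=bot.get_obs();print(o["tool_pos"],o["tcp_rot"],o["contact_force"])
```

```text
[ 475.19178093 -239.95603776   47.12146454] [3.14107246e+00 1.91145295e-05 8.31911455e-01] [-0.17525659 -1.0335467   0.79620718]
```

Request:
carry_out([
  {"tx": 0,"ty": 0,"tz": -8,"rx": 0,"ry": 0,"rz": 0},
  {"tx": 0,"ty": 0,"tz": -8,"rx": 0,"ry": 0,"rz": 0},
  {"tx": 0,"ty": 0,"tz": -8,"rx": 0,"ry": 0,"rz": 0},
  {"tx": 0,"ty": 0,"tz": -5,"rx": 0,"ry": 0,"rz": 0},
  {"tx": 0,"ty": 0,"tz": 0,"rx": 0,"ry": 0,"rz": 0},
  {"tx": 0,"ty": 0,"tz": 0,"rx": 0,"ry": 0,"rz": 0},
])

```text
time: 3.1
tool_pos: [475.2, -239.3, 17.6]
tcp_rot: [-3.141, 0.0, 0.833]
contact_force: [0.3, 0.3, 0.4]
grip_width: 91.7
finger_force: 0.0
```

Request:
carry_out([
  {"tx": 0,"ty": 0,"tz": 0,"rx": 0,"ry": 0,"rz": 0},
  {"tx": 0,"ty": 0,"tz": 0,"rx": 0,"ry": 0,"rz": 0},
  {"tx": 0,"ty": 0,"tz": 0,"rx": 0,"ry": 0,"rz": 0},
  {"tx": 0,"ty": 0,"tz": 0,"rx": 0,"ry": 0,"rz": 0},
  {"tx": 0,"ty": 0,"tz": 0,"rx": 0,"ry": 0,"rz": 0},
  {"tx": 0,"ty": 0,"tz": 0,"rx": 0,"ry": 0,"rz": 0},
], gripper=0.55)

```text
time: 3.7
tool_pos: [475.2, -239.3, 17.8]
tcp_rot: [3.142, 0.0, 0.833]
contact_force: [-0.0, -0.7, 0.7]
grip_width: 49.5
finger_force: 30.0
```

Request:
carry_out([
  {"tx": 0,"ty": 0,"tz": 5,"rx": 0,"ry": 0,"rz": 0},
  {"tx": 0,"ty": 0,"tz": 15,"rx": 0,"ry": 0,"rz": 0},
  {"tx": 0,"ty": 0,"tz": 20,"rx": 0,"ry": 0,"rz": 0},
  {"tx": 0,"ty": 0,"tz": 20,"rx": 0,"ry": 0,"rz": 0},
  {"tx": 0,"ty": 0,"tz": 20,"rx": 0,"ry": 0,"rz": 0},
  {"tx": 0,"ty": 0,"tz": 20,"rx": 0,"ry": 0,"rz": 0},
])

```text
time: 4.3
tool_pos: [475.1, -239.2, 118.8]
tcp_rot: [3.142, -0.0, 0.833]
contact_force: [-0.1, -0.0, -1.5]
grip_width: 49.3
finger_force: 30.0
```

Request:
carry_out([
  {"tx": 10,"ty": 22,"tz": 15,"rx": 0,"ry": 0,"rz": 0.09},
  {"tx": 10,"ty": 22,"tz": 15,"rx": 0,"ry": 0,"rz": 0.09},
  {"tx": 10,"ty": 22,"tz": 15,"rx": 0,"ry": 0,"rz": 0.09},
  {"tx": 10,"ty": 23,"tz": 15,"rx": 0,"ry": 0,"rz": 0.09},
  {"tx": 10,"ty": 23,"tz": 12,"rx": 0,"ry": 0,"rz": 0.09},
  {"tx": 10,"ty": 23,"tz": 10,"rx": 0,"ry": 0,"rz": 0.09},
  {"tx": 10,"ty": 23,"tz": 0,"rx": 0,"ry": 0,"rz": 0.09},
  {"tx": 10,"ty": 23,"tz": 0,"rx": 0,"ry": 0,"rz": 0.09},
  {"tx": 10,"ty": 23,"tz": 0,"rx": 0,"ry": 0,"rz": 0.09},
  {"tx": 13,"ty": 25,"tz": 0,"rx": 0,"ry": 0,"rz": 0.09},
  {"tx": 10,"ty": 22,"tz": 0,"rx": 0,"ry": 0,"rz": 0.067},
  {"tx": 0,"ty": 0,"tz": 0,"rx": 0,"ry": 0,"rz": 0},
])

```text
time: 5.5
tool_pos: [588.8, 14.3, 199.7]
tcp_rot: [3.141, -0.001, 1.804]
contact_force: [-0.6, -1.7, -0.9]
grip_width: 49.7
finger_force: 30.0
```

Run:
```python
from h import *
m,im=snap("wrist");cv2.imwrite("pics/w3.png",im);np.save("w3.npy",m,allow_pickle=True);o=bot.get_obs();print(o["tool_pos"],o["tcp_rot"],o["contact_force"],o["grip_width"])
```

```text
[588.21618967  12.79819925 199.64710797] [-3.14128038e+00 -3.45914728e-05  1.80153905e+00] [-0.23861962 -0.466754   -0.70453324] 49.83375988445805
```

View pics/w3.png

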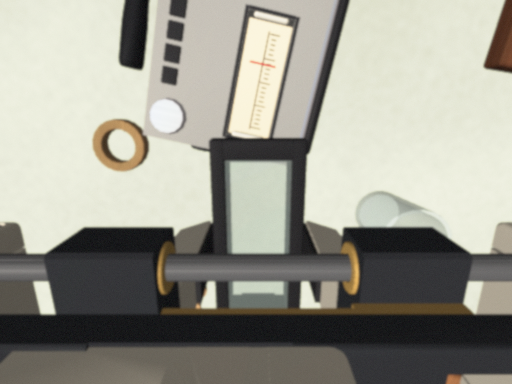

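The picture shows the window held straight, with its front edge at row 140 and columns 211–306. The opening runs from (248,7)–(298,18) down to about (226,135)–(272,140), turned roughly 10° clockwise relative to the tool. I'll measure it.

Run:
```python
from h import *
m=np.load("w3.npy",allow_pickle=True).item()
for p in((248,7),(298,18),(226,133),(274,136)):print(ray(m,p,65).round(1))
q=[ray(m,p,65)[:2] for p in((248,7),(226,133))];v=q[0]-q[1];print(np.degrees(np.arctan2(v[1],v[0])))
```

```text
[545.4 165.6  65. ]
[590.  167.4  65. ]
[548.7  55.6  65. ]
[594.6  63.6  65. ]
91.73863156657283
```

Request:
carry_out([
  {"tx": -8,"ty": -4,"tz": 5,"rx": 0,"ry": 0,"rz": -0.1},
  {"tx": -7,"ty": -4,"tz": 5,"rx": 0,"ry": 0,"rz": -0.095},
  {"tx": 0,"ty": 0,"tz": 0,"rx": 0,"ry": 0,"rz": 0},
  {"tx": 0,"ty": 0,"tz": 0,"rx": 0,"ry": 0,"rz": 0},
  {"tx": 0,"ty": 0,"tz": 0,"rx": 0,"ry": 0,"rz": 0},
])

```text
time: 6.05
tool_pos: [573.2, 3.3, 209.6]
tcp_rot: [-3.142, -0.0, 1.606]
contact_force: [-0.2, -1.2, -0.8]
grip_width: 49.8
finger_force: 30.0
```

Run:
```python
from h import *
m,im=snap("wrist");cv2.imwrite("pics/w4.png",im);np.save("w4.npy",m,allow_pickle=True);o=bot.get_obs();print(o["tool_pos"],o["tcp_rot"],o["contact_force"],o["grip_width"])
cv2.imwrite("pics/w4c.png",cv2.resize(im[0:190,150:360],None,fx=3.1,fy=3.1,interpolation=cv2.INTER_CUBIC))
g=cv2.cvtColor(im,cv2.COLOR_BGR2GRAY)
for r in(20,40,60,80,100,110): 
    l=g[r,180:340].astype(int); d=np.where(l<70)[0]+180; print(r,d.min() if len(d) else 0,d.tolist())
l=g[:150,258];print(np.where(l<70)[0])
l=g[:150,245];print(np.where(l<70)[0])
```

```text
[573.24005871   3.47459953 209.48547907] [-3.14134761e+00 -8.51805461e-05  1.60564378e+00] [ 0.54015376 -0.18532005  0.13038733] 49.28043375170466
20 231 [231, 317, 318, 319, 320, 321, 322, 323]
40 315 [315, 316, 317, 318, 319, 320, 321, 322]
60 314 [314, 315, 316, 317, 318, 319, 320, 321]
80 313 [313, 314, 315, 316, 317, 318, 319]
100 232 [232, 312, 313, 314, 315, 316, 317, 318]
110 312 [312, 313, 314, 315, 316, 317]
[139 140 141 142 143 144 145 146 147 148 149]
[  3 139 140 141 142 143 144 145 146 147 148 149]
```

View pics/w4c.png

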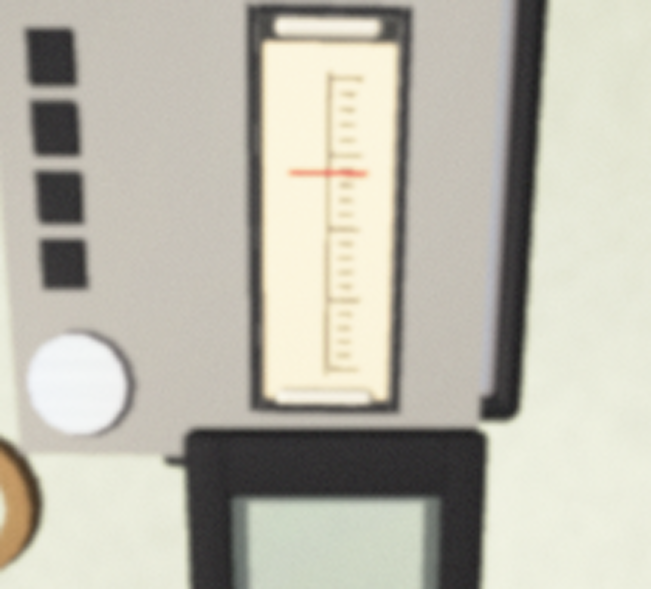

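The crop shows the opening's black tape border with corners at crop (248,7), (411,9), (398,411) and (251,410), with a white catch at each end. The window's front edge is just below it.

```bash
cat > meas.py <<'E'
from h import *
m=np.load("w4.npy",allow_pickle=True).item();im=cv2.imread("pics/w4.png");g=cv2.cvtColor(im,cv2.COLOR_BGR2GRAY)
tcp=np.array([573.24,3.47,209.5]);yaw=1.6056
ax=np.array([np.cos(yaw),np.sin(yaw)]);ay=np.array([np.sin(yaw),-np.cos(yaw)])
sub=(g[0:136,222:290]<125).astype(np.uint8)
c=max(cv2.findContours(sub,0,2)[0],key=cv2.contourArea)+[222,0]
q=quad(c);print(q.tolist());P=pose(m,q,65);print("opening",P)
# held window, top of frame at TCP+8
sub=(g<100).astype(np.uint8)
L=[];R=[]
for r in range(148,200,4):
    d=np.where(sub[r,190:330])[0]+190
    L.append(ray(m,(d.min()-.5,r),tcp[2]+8.2)[:2]-tcp[:2]);R.append(ray(m,(d.max()+.5,r),tcp[2]+8.2)[:2]-tcp[:2])
L=np.array(L);R=np.array(R)
print("L toolx,y",np.c_[L@ax,L@ay].round(1)[::4].tolist());print("R",np.c_[R@ax,R@ay].round(1)[::4].tolist())
F=[ray(m,(x,135+np.where(sub[135:150,x])[0].min()-.5),tcp[2]+8.2)[:2]-tcp[:2] for x in(220,240,260,280,298)]
print("front",np.c_[F@ax,F@ay].round(1).tolist())
E
python3 meas.py
```

```text
[[283.0, 2.0], [278.0, 132.0], [230.0, 132.0], [230.0, 0.0]]
opening (array([568.2, 110.7]), np.float64(90.69), array([114.4,  47.9, 116. ,  47.4]))
L toolx,y [[53.1, -25.3], [45.0, -22.7], [36.7, -22.5], [28.1, -22.3]]
R [[53.1, 25.0], [45.0, 25.4], [36.7, 25.2], [28.2, 25.1]]
front [[58.2, -17.4], [58.2, -7.5], [58.3, 2.3], [58.3, 12.2], [58.3, 21.1]]
```

```bash
cat >> meas.py <<'E'
rr=range(10,126,2);E={"l":[],"r":[]}
for r in rr:
    d=np.where(g[r,222:292]<125)[0]+222
    E["l"].append((d.min()-.5,r));d=d[d<290];E["r"].append((d.max()+.5,r))
for k in E:
    W=np.array([ray(m,p,65)[:2] for p in E[k]],np.float32);v=cv2.fitLine(W,cv2.DIST_HUBER,0,.01,.01).ravel();print(k,np.degrees(np.arctan2(v[1],v[0]))%180, v[2:])
for x in(240,256,272):
    d=np.where(g[:137,x]<125)[0];print(x,ray(m,(x,d.min()-.5),65).round(1),ray(m,(x,d.max()+.5),65).round(1))
E
python3 meas.py|tail -5
```

```text
l 91.277374 [544.23615 112.16293]
r 91.019264 [591.88745 120.89088]
240 [552.8 168.1  65. ] [555.   52.1  65. ]
256 [567.1 167.8  65. ] [571.   52.7  65. ]
272 [581.4 168.3  65. ] [586.9  53.2  65. ]
```

Request:
carry_out([
  {"tx": -1,"ty": 21.3,"tz": 0,"rx": 0,"ry": 0,"rz": -0.015},
  {"tx": -1,"ty": 21.5,"tz": 0,"rx": 0,"ry": 0,"rz": 0},
  {"tx": -1,"ty": 21.5,"tz": 0,"rx": 0,"ry": 0,"rz": 0},
  {"tx": -1,"ty": 21.5,"tz": 0,"rx": 0,"ry": 0,"rz": 0},
  {"tx": -1.1,"ty": 21.5,"tz": 0,"rx": 0,"ry": 0,"rz": 0},
  {"tx": 0,"ty": 0,"tz": -22,"rx": 0,"ry": 0,"rz": 0},
  {"tx": 0,"ty": 0,"tz": -22,"rx": 0,"ry": 0,"rz": 0},
  {"tx": 0,"ty": 0,"tz": -22,"rx": 0,"ry": 0,"rz": 0},
  {"tx": 0,"ty": 0,"tz": -22,"rx": 0,"ry": 0,"rz": 0},
  {"tx": 0,"ty": 0,"tz": -21,"rx": 0,"ry": 0,"rz": 0},
  {"tx": 0,"ty": 0,"tz": 0,"rx": 0,"ry": 0,"rz": 0},
  {"tx": 0,"ty": 0,"tz": 0,"rx": 0,"ry": 0,"rz": 0},
])

```text
time: 7.3
tool_pos: [568.3, 111.0, 100.8]
tcp_rot: [-3.141, 0.0, 1.59]
contact_force: [-0.1, -0.3, -0.3]
grip_width: 49.8
finger_force: 30.0
```

Run:
```python
from h import *
o=bot.get_obs();print(o["tool_pos"],o["tcp_rot"],o["contact_force"],o["grip_width"])
m,t=snap("side");m,w=snap("wrist");np.save("w5.npy",m,allow_pickle=True);cv2.imwrite("pics/w5raw.png",w)
cv2.imwrite("pics/w5.png",np.hstack([cv2.resize(t[130:210,220:310],(400,356),interpolation=2),cv2.resize(w[0:230],(400,180)).copy() if 0 else cv2.resize(w[0:330],(400,356))]))
```

```text
[568.26120394 111.01428704 100.80970941] [-3.14114493e+00  4.64448219e-05  1.59034310e+00] [-0.09806871 -0.27389647 -0.3381933 ] 49.76982569088115
```

View pics/w5.png

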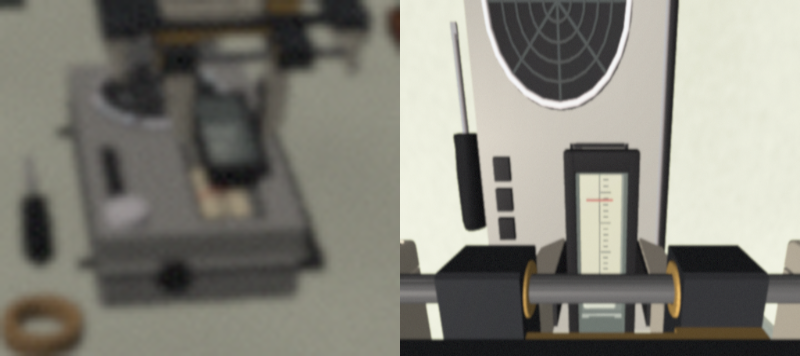

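Both views show the window centred over the opening. The far tape edge peeks out at wrist crop (571–628, 145). I'll check the lateral offset there.

Run:
```python
from h import *
m=np.load("w5.npy",allow_pickle=True).item();g=cv2.cvtColor(cv2.imread("pics/w5raw.png"),cv2.COLOR_BGR2GRAY)
tcp=np.array([568.26,111.01]);y=1.5903;ax=np.array([np.cos(y),np.sin(y)]);ay=np.array([np.sin(y),-np.cos(y)])
def T(p,z): v=ray(m,p,z)[:2]-tcp; return (v@ax).round(1),(v@ay).round(1)
for r in range(131,160,2):
    d=np.where(g[r,200:320]<110)[0]+200
    if len(d)>10: print(r,d.min(),d.max(),"tape",T((d.min()-.5,r),65),T((d.max()+.5,r),65),"win",T((d.min()-.5,r),109),T((d.max()+.5,r),109))
```

```text
133 223 286 tape (np.float64(57.2), np.float64(-20.7)) (np.float64(57.2), np.float64(20.3)) win (np.float64(60.6), np.float64(-15.6)) (np.float64(60.6), np.float64(16.0))
135 218 291 tape (np.float64(56.0), np.float64(-24.0)) (np.float64(55.9), np.float64(23.5)) win (np.float64(59.6), np.float64(-18.1)) (np.float64(59.6), np.float64(18.5))
137 218 291 tape (np.float64(54.7), np.float64(-24.0)) (np.float64(54.7), np.float64(23.5)) win (np.float64(58.6), np.float64(-18.2)) (np.float64(58.6), np.float64(18.5))
139 211 305 tape (np.float64(53.4), np.float64(-28.6)) (np.float64(53.4), np.float64(32.6)) win (np.float64(57.6), np.float64(-21.7)) (np.float64(57.6), np.float64(25.5))
141 210 306 tape (np.float64(52.1), np.float64(-29.3)) (np.float64(52.1), np.float64(33.3)) win (np.float64(56.7), np.float64(-22.2)) (np.float64(56.7), np.float64(26.1))
143 210 306 tape (np.float64(50.9), np.float64(-29.3)) (np.float64(50.9), np.float64(33.3)) win (np.float64(55.7), np.float64(-22.2)) (np.float64(55.7), np.float64(26.1))
145 210 306 tape (np.float64(49.6), np.float64(-29.4)) (np.float64(49.6), 
[... 593 characters left out ...]
p.float64(26.3))
153 210 306 tape (np.float64(44.4), np.float64(-29.6)) (np.float64(44.4), np.float64(33.6)) win (np.float64(50.7), np.float64(-22.5)) (np.float64(50.7), np.float64(26.3))
155 210 306 tape (np.float64(43.1), np.float64(-29.6)) (np.float64(43.1), np.float64(33.7)) win (np.float64(49.7), np.float64(-22.5)) (np.float64(49.7), np.float64(26.4))
157 210 306 tape (np.float64(41.8), np.float64(-29.7)) (np.float64(41.8), np.float64(33.7)) win (np.float64(48.7), np.float64(-22.6)) (np.float64(48.7), np.float64(26.4))
159 210 306 tape (np.float64(40.5), np.float64(-29.8)) (np.float64(40.4), np.float64(33.8)) win (np.float64(47.6), np.float64(-22.6)) (np.float64(47.6), np.float64(26.5))
```

Request:
carry_out([
  {"tx": -2,"ty": 0,"tz": 0,"rx": 0,"ry": 0,"rz": 0},
  {"tx": 0,"ty": 0,"tz": -5,"rx": 0,"ry": 0,"rz": 0},
  {"tx": 0,"ty": 0,"tz": -5,"rx": 0,"ry": 0,"rz": 0},
  {"tx": 0,"ty": 0,"tz": -5,"rx": 0,"ry": 0,"rz": 0},
  {"tx": 0,"ty": 0,"tz": -2,"rx": 0,"ry": 0,"rz": 0},
  {"tx": 0,"ty": 0,"tz": -2,"rx": 0,"ry": 0,"rz": 0},
  {"tx": 0,"ty": 0,"tz": -1,"rx": 0,"ry": 0,"rz": 0},
  {"tx": 0,"ty": 0,"tz": 0,"rx": 0,"ry": 0,"rz": 0},
])

```text
time: 8.2
tool_pos: [566.1, 111.0, 80.6]
tcp_rot: [-3.142, 0.0, 1.59]
contact_force: [0.1, -0.3, -0.8]
grip_width: 49.6
finger_force: 30.0
```

Request:
carry_out([
  {"tx": 0,"ty": 0,"tz": -1,"rx": 0,"ry": 0,"rz": 0},
  {"tx": 0,"ty": 0,"tz": -1,"rx": 0,"ry": 0,"rz": 0},
  {"tx": 0,"ty": 0,"tz": -1,"rx": 0,"ry": 0,"rz": 0},
  {"tx": 0,"ty": 0,"tz": -1,"rx": 0,"ry": 0,"rz": 0},
  {"tx": 0,"ty": 0,"tz": 0,"rx": 0,"ry": 0,"rz": 0},
  {"tx": 0,"ty": 0,"tz": 0,"rx": 0,"ry": 0,"rz": 0},
])

```text
time: 8.8
tool_pos: [566.2, 111.3, 76.8]
tcp_rot: [3.141, -0.0, 1.59]
contact_force: [-0.7, 2.1, 0.3]
grip_width: 49.4
finger_force: 30.0
```

Request:
carry_out([
  {"tx": 0,"ty": 0,"tz": -0.5,"rx": 0,"ry": 0,"rz": 0},
  {"tx": 0,"ty": 0,"tz": -0.5,"rx": 0,"ry": 0,"rz": 0},
  {"tx": 0,"ty": 0,"tz": -0.5,"rx": 0,"ry": 0,"rz": 0},
  {"tx": 0,"ty": 0,"tz": -0.5,"rx": 0,"ry": 0,"rz": 0},
  {"tx": 0,"ty": 0,"tz": 0,"rx": 0,"ry": 0,"rz": 0},
  {"tx": 0,"ty": 0,"tz": 0,"rx": 0,"ry": 0,"rz": 0},
])

```text
time: 9.4
tool_pos: [566.6, 111.2, 75.4]
tcp_rot: [3.14, -0.0, 1.59]
contact_force: [-1.4, 4.6, 5.2]
grip_width: 49.7
finger_force: 30.0
```

Request:
carry_out([
  {"tx": 0,"ty": 0.6,"tz": 0,"rx": 0,"ry": 0,"rz": 0},
  {"tx": 0,"ty": 0,"tz": -0.5,"rx": 0,"ry": 0,"rz": 0},
  {"tx": 0,"ty": 0,"tz": -0.5,"rx": 0,"ry": 0,"rz": 0},
  {"tx": 0,"ty": 0,"tz": 0,"rx": 0,"ry": 0,"rz": 0},
  {"tx": 0,"ty": 0,"tz": 0,"rx": 0,"ry": 0,"rz": 0},
])

```text
time: 9.9
tool_pos: [566.9, 111.4, 74.8]
tcp_rot: [3.139, 0.0, 1.59]
contact_force: [-1.3, 2.0, 7.3]
grip_width: 49.3
finger_force: 30.0
```

Request:
carry_out([
  {"tx": 0,"ty": 0.2,"tz": -0.5,"rx": 0,"ry": 0,"rz": 0},
  {"tx": 0,"ty": 0,"tz": -0.5,"rx": 0,"ry": 0,"rz": 0},
  {"tx": 0,"ty": 0,"tz": -0.5,"rx": 0,"ry": 0,"rz": 0},
  {"tx": 0,"ty": 0,"tz": 0,"rx": 0,"ry": 0,"rz": 0},
  {"tx": 0,"ty": 0,"tz": 0,"rx": 0,"ry": 0,"rz": 0},
])

```text
time: 10.4
tool_pos: [567.4, 111.5, 73.9]
tcp_rot: [3.138, 0.0, 1.59]
contact_force: [-1.4, 2.1, 11.3]
grip_width: 49.8
finger_force: 30.0
```

Request:
carry_out([
  {"tx": -0.5,"ty": 0.2,"tz": -0.5,"rx": 0,"ry": 0,"rz": 0},
  {"tx": -0.3,"ty": 0,"tz": -0.5,"rx": 0,"ry": 0,"rz": 0},
  {"tx": 0,"ty": 0,"tz": -0.5,"rx": 0,"ry": 0,"rz": 0},
  {"tx": 0,"ty": 0,"tz": 0,"rx": 0,"ry": 0,"rz": 0},
  {"tx": 0,"ty": 0,"tz": 0,"rx": 0,"ry": 0,"rz": 0},
])

```text
time: 10.9
tool_pos: [567.3, 111.5, 72.6]
tcp_rot: [3.136, 0.001, 1.59]
contact_force: [0.7, 2.0, 7.0]
grip_width: 49.7
finger_force: 30.0
```

Request:
carry_out([
  {"tx": 0,"ty": 0,"tz": -0.5,"rx": 0,"ry": 0,"rz": 0},
  {"tx": 0,"ty": 0,"tz": -0.5,"rx": 0,"ry": 0,"rz": 0},
  {"tx": 0,"ty": 0,"tz": -0.5,"rx": 0,"ry": 0,"rz": 0},
  {"tx": 0,"ty": 0,"tz": 0,"rx": 0,"ry": 0,"rz": 0},
  {"tx": 0,"ty": 0,"tz": 0,"rx": 0,"ry": 0,"rz": 0},
])

```text
time: 11.4
tool_pos: [565.9, 112.8, 69.8]
tcp_rot: [3.14, -0.001, 1.59]
contact_force: [0.5, 7.0, 4.9]
grip_width: 49.3
finger_force: 30.0
```

Run:
```python
from h import *
m,w=snap("wrist");o=bot.get_obs();print(o["tool_pos"],o["contact_force"],o["moment"])
m,t=snap("side")
cv2.imwrite("pics/w6.png",np.hstack([cv2.resize(w[60:360,130:400],(480,533),interpolation=2),cv2.resize(t[140:200,240:300],(310,533),interpolation=2)]))
```

```text
[565.89746725 112.829353    69.81371263] [-0.19388175  6.95889753  4.8183018 ] [ 0.96379685 -0.16548665 -0.01771221]
```

View pics/w6.png

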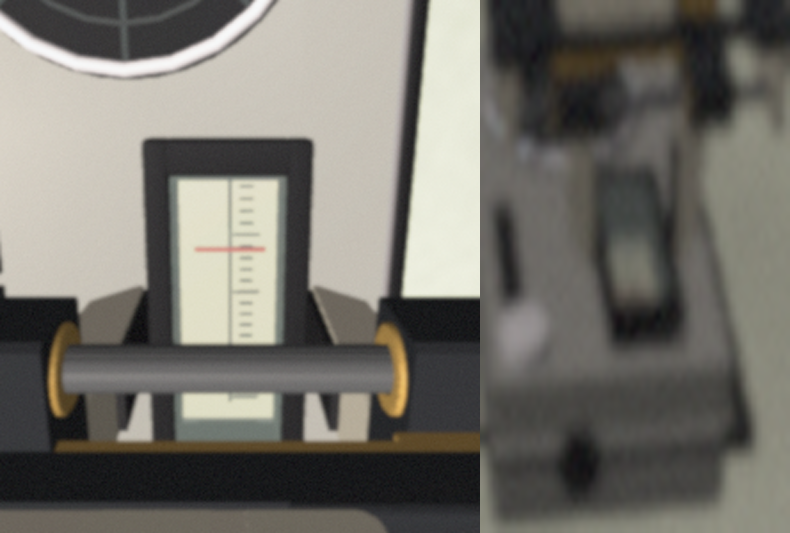

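The window sits in the opening and looks level in both views. The sideways force suggests that the +y end has gone over and the −y end is still pushing back. I keep pressing.

Request:
carry_out([
  {"tx": 0,"ty": 0,"tz": -0.5,"rx": 0,"ry": 0,"rz": 0},
  {"tx": 0,"ty": 0,"tz": -0.5,"rx": 0,"ry": 0,"rz": 0},
  {"tx": 0,"ty": 0,"tz": -0.5,"rx": 0,"ry": 0,"rz": 0},
  {"tx": 0,"ty": 0,"tz": 0,"rx": 0,"ry": 0,"rz": 0},
  {"tx": 0,"ty": 0,"tz": 0,"rx": 0,"ry": 0,"rz": 0},
])

```text
time: 12.0
tool_pos: [565.0, 111.8, 67.5]
tcp_rot: [-3.141, 0.0, 1.59]
contact_force: [-1.0, 1.0, -0.8]
grip_width: 49.9
finger_force: 30.0
```

Request:
carry_out([
  {"tx": 0,"ty": 0,"tz": -0.4,"rx": 0,"ry": 0,"rz": 0},
  {"tx": 0,"ty": 0,"tz": -0.4,"rx": 0,"ry": 0,"rz": 0},
  {"tx": 0,"ty": 0,"tz": -0.4,"rx": 0,"ry": 0,"rz": 0},
  {"tx": 0,"ty": 0,"tz": 0,"rx": 0,"ry": 0,"rz": 0},
  {"tx": 0,"ty": 0,"tz": 0,"rx": 0,"ry": 0,"rz": 0},
])

```text
time: 12.5
tool_pos: [565.3, 111.7, 66.7]
tcp_rot: [3.141, 0.0, 1.59]
contact_force: [-3.0, -1.5, 4.7]
grip_width: 49.4
finger_force: 30.0
```

Run:
```python
from h import *
o=bot.get_obs();print(o["tool_pos"],o["tcp_rot"],o["contact_force"],o["moment"])
```

```text
[565.34227556 111.6828581   66.69988046] [3.14142655e+00 4.30532586e-04 1.58983526e+00] [-3.01794591 -1.50292529  4.66460534] [0.09152867 0.30225783 0.04951229]
```

Request:
carry_out([
  {"tx": 0.4,"ty": 0,"tz": -0.6,"rx": 0,"ry": 0,"rz": 0},
  {"tx": 0,"ty": 0,"tz": -0.6,"rx": 0,"ry": 0,"rz": 0},
  {"tx": 0,"ty": 0,"tz": -0.4,"rx": 0,"ry": 0,"rz": 0},
  {"tx": 0,"ty": 0,"tz": 0,"rx": 0,"ry": 0,"rz": 0},
  {"tx": 0,"ty": 0,"tz": 0,"rx": 0,"ry": 0,"rz": 0},
])

```text
time: 13.0
tool_pos: [565.3, 111.7, 66.6]
tcp_rot: [-3.142, 0.001, 1.59]
contact_force: [-6.8, -1.5, 17.2]
grip_width: 49.4
finger_force: 30.0
```

Run:
```python
from h import *
o=bot.get_obs();print(o["tool_pos"],o["tcp_rot"],o["contact_force"],o["moment"])
```

```text
[565.34788467 111.68755903  66.60745482] [-3.14157005e+00  5.46701527e-04  1.58996208e+00] [-6.77846866 -1.45404824 17.24672387] [-0.11338246  1.34780235  0.03297129]
```

Request:
carry_out([
  {"tx": -0.5,"ty": 0,"tz": 0.4,"rx": 0,"ry": 0,"rz": 0},
  {"tx": -0.3,"ty": 0,"tz": 0.3,"rx": 0,"ry": 0,"rz": 0},
  {"tx": 0,"ty": 0,"tz": 0,"rx": 0,"ry": 0,"rz": 0},
  {"tx": 0,"ty": 0,"tz": 0,"rx": 0,"ry": 0,"rz": 0},
  {"tx": 0,"ty": 0,"tz": 0,"rx": 0,"ry": 0,"rz": 0},
])

```text
time: 13.5
tool_pos: [565.3, 111.7, 66.6]
tcp_rot: [3.14, 0.0, 1.59]
contact_force: [-2.7, -1.2, 9.4]
grip_width: 49.7
finger_force: 30.0
```

Run:
```python
from h import *
o=bot.get_obs();print(o["tool_pos"],o["tcp_rot"],o["contact_force"],o["moment"])
m,w=snap("wrist");_,t=snap("top")
cv2.imwrite("pics/w7.png",np.hstack([cv2.resize(w[60:360,130:400],(480,533),interpolation=2),cv2.resize(t[90:290,200:320],(320,533),interpolation=2)]))
```

```text
[565.34031471 111.67922354  66.63554223] [3.14023906e+00 4.31866789e-04 1.58981736e+00] [-2.69305346 -1.18532247  9.3577069 ] [-0.02964491  0.54281964  0.1042771 ]
```

View pics/w7.png

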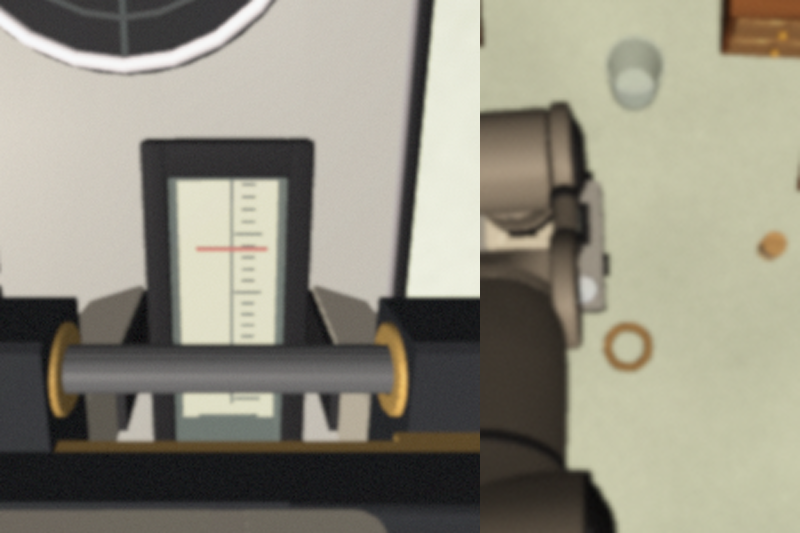

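The window's frame lies flat and tight on the face, and the bystanders are where they were. I hold the push for the tape.

Request:
carry_out([
  {"tx": -0.3,"ty": 0,"tz": -0.1,"rx": 0,"ry": 0,"rz": 0},
  {"tx": 0,"ty": 0,"tz": 0,"rx": 0,"ry": 0,"rz": 0},
  {"tx": 0,"ty": 0,"tz": 0,"rx": 0,"ry": 0,"rz": 0},
  {"tx": 0,"ty": 0,"tz": 0,"rx": 0,"ry": 0,"rz": 0},
  {"tx": 0,"ty": 0,"tz": 0,"rx": 0,"ry": 0,"rz": 0},
  {"tx": 0,"ty": 0,"tz": 0,"rx": 0,"ry": 0,"rz": 0},
  {"tx": 0,"ty": 0,"tz": 0,"rx": 0,"ry": 0,"rz": 0},
  {"tx": 0,"ty": 0,"tz": 0,"rx": 0,"ry": 0,"rz": 0},
  {"tx": 0,"ty": 0,"tz": 0,"rx": 0,"ry": 0,"rz": 0},
  {"tx": 0,"ty": 0,"tz": 0,"rx": 0,"ry": 0,"rz": 0},
  {"tx": 0,"ty": 0,"tz": 0,"rx": 0,"ry": 0,"rz": 0},
  {"tx": 0,"ty": 0,"tz": 0,"rx": 0,"ry": 0,"rz": 0},
])

```text
time: 14.8
tool_pos: [565.3, 111.7, 66.6]
tcp_rot: [3.14, 0.0, 1.59]
contact_force: [-2.7, -0.9, 9.8]
grip_width: 49.8
finger_force: 30.0
```

```bash
python3 -c "
from plant import bot
print(bot.close_job())"
```

```text
the job is handed in; nothing more can be done
None
```

The dial window is in the radio's opening and I handed the job in at 14.8 s, still pressing with a steady 9.8 N; the height, the stiff contact and the small moment say both ends snapped and the frame is flush, though I couldn't see the catches, and no bystander I could see had moved.

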